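# Third hand at the module contacting cradle

## Robot

A 7-joint arm with a two-finger parallel gripper is mounted at the origin on a cart in front of the work surface, level with it; the furniture and walls round the work are solid. World frame = base frame: x ahead of the robot, y to its left, z up, the work surface at z = 0. Lengths are in m, angles in rad, forces in N, time in s.
With the tool pointing down it reaches from about 0.4 to 0.85 m from the base axis. Payload 4.4 kg.
Tool frame: the origin (TCP) lies at the centre of the arm's flange, where the gripper is bolted on; the fingertips stand 199 mm ahead of it and the grasp point (between the pads) lies 180 mm ahead of it; z points along the fingers, y is the line along which they close (so a half turn about z gives the same grasp; the last joint's range is limited). The gripper opens to 94 mm and grips with 3 to 60 N. Pads are 16 mm wide; open, the fingers measure 119 mm over their backs; the gripper's body (75 mm by 177 mm) begins 78 mm behind the grasp point.
Start: joints at [-1.24, 0.628, 0.038, 1.517, -0.027, 0.996, -0.02], TCP at [0.251, 0.6, 0.405] pointing down, gripper open.
Joint ranges: [-3.06, 3.06], [-0.37, 2.12], [-1.25, 1.32], [0.18, 2.47], [-1.1, 4.24], [0.23, 1.98], [-2.94, 2.94]. Speed limits (rad/s): [2.57, 2.57, 3.14, 3.14, 3.14, 3.14, 3.14].

## Interface

Orientations are given as a rotation vector (axis times angle).
In Python, from plant import robot gives the robot as it stands.
- The arm moves only by the shell command python3 -m pendant 'ROWS' [OPENING] [FORCE]. ROWS is JSON, a list of rows, each a list of 6 numbers: the shift along the tool's x, y, z in cm, then the turn, a rotation vector about the tool's x, y, z in rad. A call has 1 to 12 rows; each row shifts and turns the commanded pose from where the row before left it, along the tool's axes as they then stand; what a row does not reach is not made up. A row lasts 1/12 s, in which the tool goes at most 41.7 mm and 7.16 degrees, less where a joint would pass 70% of its speed; a pose out of reach is approached as far as the arm can. A call is refused whole if a number of a shift passes 4.17 or a number of a turn 0.125, either way. A call with a gripper value outside its range is refused whole. OPENING is the gripper command: -1 is shut, 1 is fully open, values between are in proportion, set as the call begins (- or left out, the last holds). The fingers move at their own pace and stop on an object; FORCE is the grip in N (left out, the last holds). Time passes only in rows, so rows that do not move let the fingers close. It gives the time, the measured TCP pose, the force, the opening and the grip force at its end, in the units of the state.
- robot.get_obs(): the state, without advancing time (a new reading comes with each control period).
- robot.read_camera(name): name is "scene" or "top"; returns the picture (384x512x3 uint8, red, green, blue); there is no depth.
- robot.camera_info(name): a dict with "mtx" (3x3 intrinsics, pixels), "D" ([k1, k2, p1, p2, k3] as OpenCV has them; the pictures are not rectified), "world_from_camera" (4x4, takes a point from camera to world coordinates). Camera axes: x right, y up, looking along -z (the intrinsics and any distortion apply to the point x, -y, -z); pixel columns grow to the right and rows downward; lengths in m; the calibration is good to about 2 mm. A picture is of the moment at which its call begins. camera_info takes no time and is no camera call.
- robot.finish_job(): hands the job in; it is judged then, once.
Trained networks look in the newest picture that a camera, given by its name, has taken for a name from the list of things; names that differ only in an ending like _2 or _b are one class to them, and where a whole thing is asked for, a point or a joint stands for the part that bears it (a point fixed in the world has none). Each returns a list of dicts, best first, with "conf" (0 to 1); they miss things now and then, are a little off and sometimes report something else, mostly with a low value. They report only what shows in the picture. A call takes as long as a camera call. They do not tell look-alikes from the thing itself.
- robot.masks_of(camera, thing): "pixels" (384x512 bool, what is visible of it) and "position" ([row, column] in pixels, amid what is visible of it).
The state is a dict: "t": time; "qpos": joint angles; "dq": joint speeds; "effort": joint torques, N m; "tool_pos": TCP position; "eef_rot": TCP orientation; "force": force on the tool from outside, world axes, zero at the start; "ft_torque": the same for the moment, N m; "opening": finger opening in m; "finger_force": force on a finger pad.
Only numpy, scipy, OpenCV 4.12 (cv2) and the standard library are available. Lean on these libraries where they do the work, as an engineer would, in place of code of your own. Each camera call takes 0.05 s, during which the arm holds its last target. There are 200 camera calls.

## Task

Slide the contact guard of the cradle to its end stop so that the spring contacts are uncovered, then take the I/O module out of the rack, stand it in the cradle's guide with its contact end first, and push it along against the sprung contact carriage with a steady force of about 12 N. A colleague will now tighten the clamp screws, so finish while still holding the module pressed like that: do not let go. Never push the contacts with more than 20 N, and do not disturb the parts lying about.

Things in the scene. Friction and masses are not known exactly. Their poses are not given: they have to be found in the camera images.
- cradle: Fixed fixture, aluminium base plate 220x130x12. Origin: centre of its underside on the bench; +x = pressing direction, z up. Along y=0 black guides (x -105..+16) form a channel 15 wide, floor z=12, vertical to z=32, flared mouth to z=38, open at the near (-x) end. Grey contact head x +38..+99, |y|<25, top z=92. End-stop post at x 31, y -60, top z=92. Steel clamp screws on the +y side, top z=33.
- guard_grip (a point): Centre of the guard's black grip block, 14 (cradle x) x 16 (y) x 22 high, top at z=116 over the bench; keep the fingertips over z=95, for the guard's rail and the head cover lie just below. The guard is an upright steel sheet (30 wide, cradle x=28) just before the contacts; it blocks the channel when shut.
- guard (a joint): Slide of the contact guard, m: 0 = shut, 0.040 = at its end stop, fully open. It opens towards cradle -y (right, seen from the robot), about 2 N of friction, stays where it is left.
- contact_carriage: Black block 34 wide, 66 high with rows of brass pins, in the contact head; origin: lower middle of the face that looks to cradle -x. At rest that face is at cradle x=38, z 14..80. It slides to +x against a spring: starts to move at 4 N, then 1 N per mm, hard stop at 14 mm (18 N). So 8 mm = 12 N. The guide adds hardly any friction.
- module: Light grey I/O module 100x11.4x68.5 high, about 120 g, standing on its long edge in the middle slot of the rack. Origin: centre of its underside; +x along the 100 side to the contact end, y across the thickness, z up. Grip it from above across the thickness, fingertips at least 30 above its underside.
- module_nose (a point): Centre of the module's contact end face (brass strips), 50 along module +x and 34 up from its origin; this face is pressed against the contact carriage.
- rack: Fixed module rack 130x90; origin: centre of its underside, slot floor z=8, slots 14 wide run along x, ribs up to z=32. The module stands in the middle slot, its contact end to rack +x.
- coupling: Bystander: round aluminium shaft coupling, 43 across, 34 high.
- relay_1: Bystander: small plug-in relay, 36x28x48 high.
Things that resemble listed ones, but are neither listed nor needed, are in the scene too. What is meant by the module is not red, and is the larger of those in its own colour.

How it is judged:
On the way, in this order (a step that is already met when the one before it is completed fails the run):
1. the contact guard is slid open to its end stop (value of joint guard above 0.037 m), for 0.2 s.
2. the module in the guide meets the contact carriage (contact force between module and contact_carriage above 1 N and z of module in the frame of cradle below 0.02 m), for 0.1 s.
At the end, for the whole second after the job is handed in: The guard is open (within 3 mm of its end stop); the module stands upright in the guide, down on the channel floor within 4 mm, is held by the fingers and at rest, and its contact end presses the contact carriage with 9 to 15 N (contact force between module and contact_carriage between 9 and 15 N and contact force between the fingers and module above 2 N and value of joint guard above 0.037 m and x of module_nose in the frame of cradle above 0.04 m and z of module in the frame of cradle below 0.016 m and y of module in the frame of cradle between -0.004 and 0.004 m and angle between the x axis of module and the x axis of cradle, either way round below 0.07 rad and angle between module's own z axis and vertical below 0.1 rad and linear speed of module below 0.01 m/s); the arm keeps its last pose, push and grip.
It fails at once if the contacts are pushed with more than 20 N (contact force between module and contact_carriage above 20 N).
It fails at once if a bystander is moved more than 3 cm (distance of any of coupling, relay_1 from where it was at the start of the episode above 0.03 m).
It also fails if it takes over 64 s, if anything falls off the work surface, if the arm or the gripper's body presses on something with over 40 N, if the wrist force passes 120 N, or if a joint passes its speed limit or range.

## Working session

There is one attempt and no reset: what is moved stays moved. The work goes in short steps, Python scripts to look and compute and a shell command to move; the robot and the scene stay as the last step left them, time stands still between calls to the robot, and variables do not carry over. Pictures are saved under pics/ and viewed, at most 10 in all, crops included, and the job is handed in when it is done.

```bash
ls; mkdir -p pics
cat > h.py <<'E'
import numpy as np, cv2
from plant import robot
from scipy.spatial.transform import Rotation as R
def ray(cam,px):  # px=(col,row)
    i=robot.camera_info(cam); M=np.array(i["world_from_camera"])
    u=cv2.undistortPoints(np.array([[px]],float),np.array(i["mtx"]),np.array(i["D"]))[0,0]
    return M[:3,3], M[:3,:3]@np.array([u[0],-u[1],-1.])
def at_z(cam,px,z):
    o,d=ray(cam,px); return o+d*(z-o[2])/d[2]
def proj(cam,P):
    i=robot.camera_info(cam); M=np.linalg.inv(np.array(i["world_from_camera"]))
    p=np.atleast_2d(P)@M[:3,:3].T+M[:3,3]; p=p*[1,-1,-1]
    return cv2.projectPoints(p,np.zeros(3),np.zeros(3),np.array(i["mtx"]),np.array(i["D"]))[0][:,0]
def save(cam,name,crop=None,s=1):
    im=robot.read_camera(cam)
    if crop: im=im[crop[0]:crop[1],crop[2]:crop[3]]
    cv2.imwrite("pics/"+name,cv2.resize(im[...,::-1],None,fx=s,fy=s,interpolation=cv2.INTER_CUBIC)); return im
E
python3 - <<'E'
from h import *
a=robot.read_camera("top");b=robot.read_camera("scene")
for n,i in(("top0",a),("scene0",b)): cv2.imwrite(f"pics/{n}.png",cv2.resize(i[...,::-1],(800,600),interpolation=cv2.INTER_CUBIC))
for c in("top","scene"):
    print(c,np.round(robot.camera_info(c)["world_from_camera"],3).tolist())
    for t in("cradle","guard_grip","module","rack","coupling","relay_1","contact_carriage"):
        for m in robot.masks_of(c,t)[:4]:
            print(c,t,round(m["conf"],2),np.round(m["position"]),m["pixels"].sum())
print(robot.get_obs())
E
```

```text
pics
top [[0.028, 0.981, -0.191, 0.349], [-0.999, 0.032, 0.02, 0.199], [0.026, 0.191, 0.981, 1.001], [0.0, 0.0, 0.0, 1.0]]
top cradle 0.65 [152. 281.] 3178
top module 0.69 [281. 170.] 359
top module 0.64 [170. 190.] 260
top module 0.61 [ 89. 252.] 131
top rack 0.62 [178. 198.] 1204
top coupling 0.76 [125. 214.] 190
top coupling 0.36 [143. 287.] 131
top relay_1 0.63 [148. 338.] 180
scene [[-0.844, 0.253, -0.473, 0.011], [-0.536, -0.364, 0.762, 1.065], [0.021, 0.897, 0.442, 0.603], [0.0, 0.0, 0.0, 1.0]]
scene cradle 0.64 [190. 232.] 1097
scene cradle 0.59 [236. 214.] 661
scene guard_grip 0.62 [189. 235.] 992
scene guard_grip 0.61 [184. 244.] 174
scene module 0.82 [293. 309.] 1273
scene module 0.73 [198. 176.] 372
scene module 0.56 [234. 212.] 652
scene rack 0.86 [251. 216.] 988
scene coupling 0.65 [225. 186.] 235
scene coupling 0.42 [250. 215.] 1041
{'t': 0.8, 'qpos': array([-1.23980963,  0.6283879 ,  0.03853148,  1.51737885, -0.02696491,
        0.9963162 , -0.02000005]), 'dq': array([-0.0029128 ,  0.00124827,  0.00015489, -0.00134369, -0.00117056,
       -0.00159552,  0.00021681]), 'effort': array([ 2.48907791e-04, -5.49538457e+01,  1.14308238e+00, -1.86934716e+01,
       -5.23405953e-02,  1.57131592e-02,  3.64784307e-05]), 'tool_pos': array([0.25120268, 0.59951553, 0.40469364]), 'eef_rot': array([6.19235072e-01, 3.07994379e+00, 4.15133786e-05]), 'force': array([-0.10964547,  0.28568325, -0.09538729]), 'ft_torque': array([-0.04854211,  0.00228556,  0.01365431]), 'finger_force': 0.0, 'opening': 0.09401217901301882}
```

View pics/top0.png

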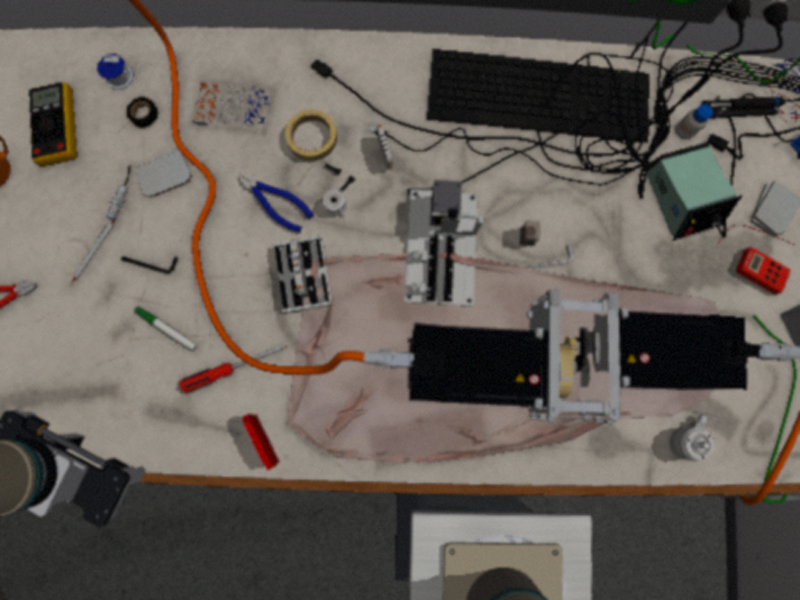

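View pics/scene0.png

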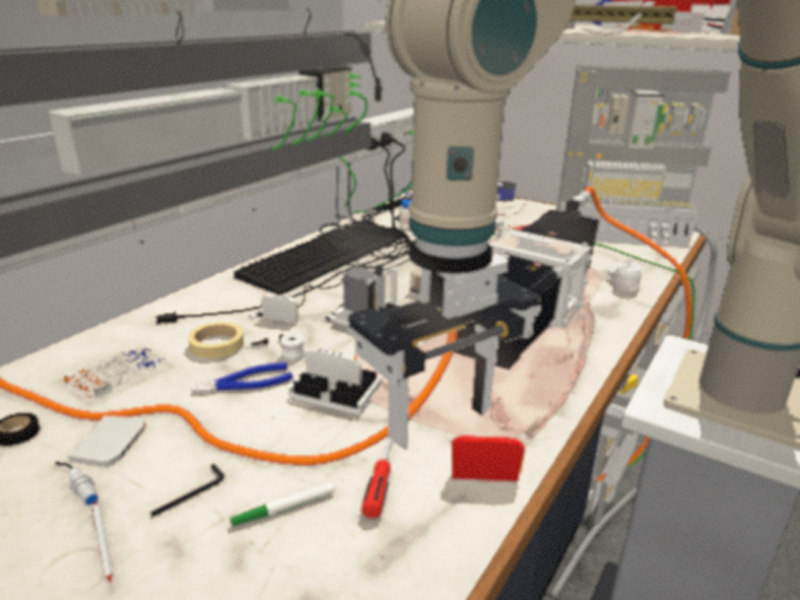

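The top view shows the rack at (300,275) in the 800x600 picture with a light module standing in it. The cradle is at (440,245) with its head at the far end. The coupling is at (334,200) and the relay at (530,232). The candidates for the module, in native top pixels (column, row), are:
- Red (170,281): wrong colour.
- Small grey (252,89): standing alone, off the rack.
- Grey in the rack's middle slot (190,170): this is my choice. I'll check it in a crop.

Run:
```python
from h import *
save("top","crop1.png",(100,205,165,315),5.3)
print(robot.camera_info("top")["mtx"],robot.camera_info("top")["D"])
ms=robot.masks_of("top","rack")
def rect(m,z):
    ys,xs=np.nonzero(m["pixels"]); P=np.array([at_z("top",(x,y),z)[:2] for x,y in zip(xs,ys)])
    r=cv2.minAreaRect((P*1000).astype(np.float32)); return r, P.mean(0)
for t in("rack","cradle","guard_grip","coupling","relay_1","module"):
    for m in robot.masks_of("top",t)[:3]: print(t,round(m["conf"],2),np.round(m["position"]),rect(m,{"rack":.03,"module":.07,"cradle":.012}.get(t,.03)))
```

```text
[[351.19451783   0.         261.11459628]
 [  0.         351.19451783 185.90425583]
 [  0.           0.           1.        ]] [-0.08256547  0.          0.          0.          0.        ]
rack 0.63 [176. 198.] (((563.3878173828125, 370.25103759765625), (132.94039916992188, 89.18253326416016), 12.743998527526855), array([0.55948852, 0.36977235]))Traceback (most recent call last):
  File "<stdin>", line 9, in <module>
  File "<stdin>", line 6, in rect
  File "h.py", line 9, in at_z
    o,d=ray(cam,px); return o+d*(z-o[2])/d[2]
        ~~~^^^^^^^^
  File "h.py", line 5, in ray
    i=robot.camera_info(cam); M=np.array(i["world_from_camera"])
ValueError: time passes only in moves, steps and waits
```

View pics/crop1.png

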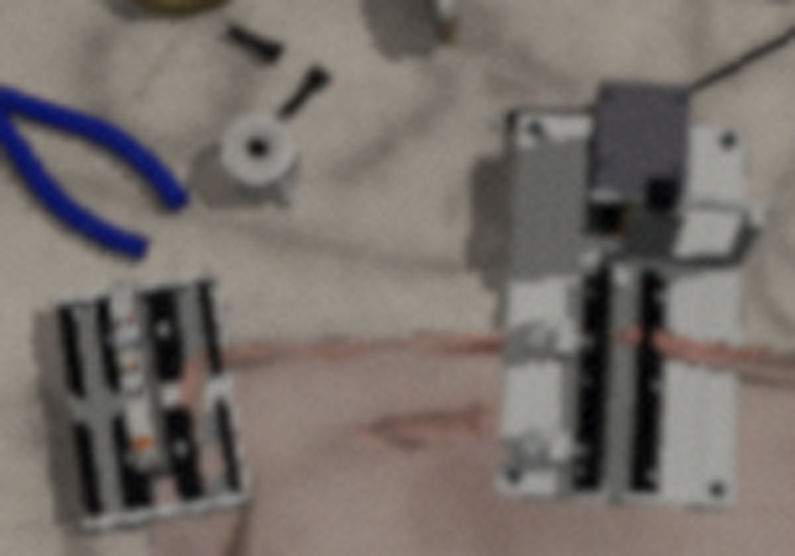

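The crop shows the rack's middle slot holding a light grey module about (130,375), with an orange mark at its lower end. The cradle base plate corners are at about (512,110), (750,125), (498,493) and (733,500). The black grip block is at (660,192). Next I'll find the poses and which end carries the contacts.

```bash
python3 - <<'E'
s=open("h.py").read()
s=s.replace("def ray","from functools import lru_cache\ninfo=lru_cache(None)(robot.camera_info)\ndef ray",1).replace("i=robot.camera_info(cam)","i=info(cam)")
s+='''
def T(x,y,a,P):
    P=np.atleast_2d(P).astype(float); c,s_=np.cos(a),np.sin(a)
    return np.c_[x+c*P[:,0]-s_*P[:,1],y+s_*P[:,0]+c*P[:,1],P[:,2]]
def fit(pts,px,cam="top"):
    from scipy.optimize import least_squares
    pts=np.array(pts,float)/1000; px=np.array(px,float)
    W=np.array([at_z(cam,p,q[2]) for p,q in zip(px,pts)])
    r=least_squares(lambda v:(proj(cam,T(*v,pts))-px).ravel(),[*W.mean(0)[:2],0.])
    return r.x,np.abs(r.fun).max()
'''
open("h.py","w").write(s)
E
python3 - <<'E'
from h import *
c=lambda l:[(165+x/5.3-.4,100+y/5.3-.4) for x,y in l]
v,e=fit([(110,65,12),(110,-65,12),(-110,65,12),(-110,-65,12)],c([(512,110),(750,125),(498,493),(733,500)])); print("cradle",v,e)
r,e2=fit([(65,45,20),(65,-45,20),(-65,45,20),(-65,-45,20)],c([(55,300),(213,275),(85,527),(248,500)])); print("rack",r,e2)
im=robot.read_camera("top").copy(); big=cv2.resize(im[100:205,165:315][...,::-1],None,fx=5.3,fy=5.3,interpolation=cv2.INTER_CUBIC).copy()
def poly(v,P,col):
    q=(proj("top",T(*v,np.array(P)/1000))-[165,100]+.4)*5.3
    cv2.polylines(big,[q.astype(np.int32)],True,col,1)
def box(v,x0,x1,y0,y1,z,col): poly(v,[(x0,y0,z),(x1,y0,z),(x1,y1,z),(x0,y1,z)],col)
box(v,-110,110,-65,65,12,(0,0,255)); box(v,-105,16,-7.5,7.5,32,(0,255,0)); box(v,38,99,-25,25,92,(255,0,0)); box(v,21,35,-8,8,116,(0,255,255))
box(r,-65,65,-45,45,20,(0,0,255)); box(r,-50,50,-5.7,5.7,76.5,(0,255,0)); box(r,-65,65,-7,7,32,(255,255,0))
cv2.imwrite("pics/ov1.png",big)
g=T(*v,[[.028,0,.116]]); print("grip",g, "mod",r[:2])
s=robot.read_camera("scene")[215:285,170:260]
cv2.imwrite("pics/sc1.png",cv2.resize(s[...,::-1],None,fx=7,fy=7,interpolation=cv2.INTER_CUBIC))
a=cv2.imread("pics/ov1.png");b=cv2.imread("pics/sc1.png"); b=cv2.resize(b,(513,399))
E
```

```text
cradle [ 0.63134979  0.1188237  -0.02097412] 0.9728648182260713
rack [0.56646369 0.37421347 0.20271786] 0.743413756113938
grip [[0.65934363 0.11823647 0.116     ]] mod [0.56646369 0.37421347]
```

View pics/ov1.png

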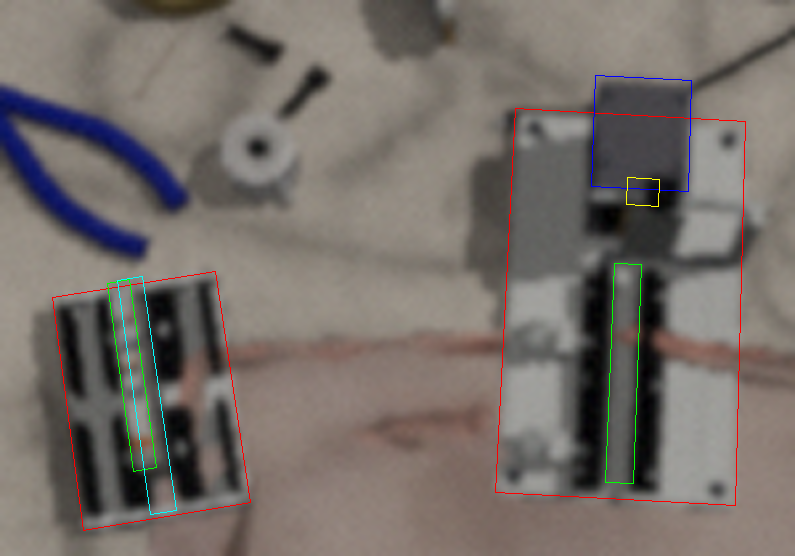

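View pics/sc1.png

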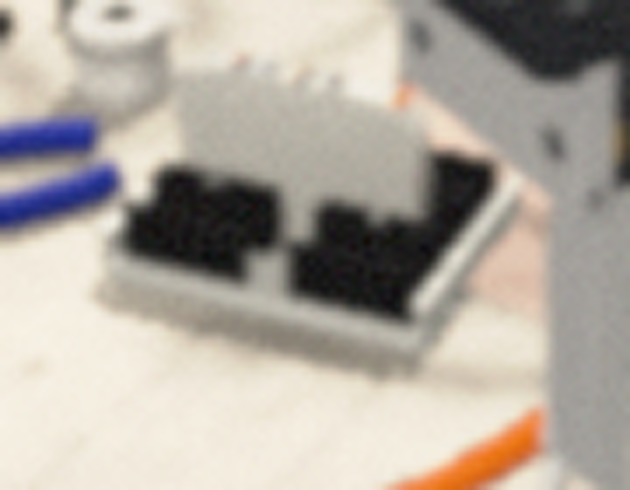

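The overlay fits to within a few mm. The grip block sits about 7 mm to −y of the shut position, so the guard is already a little open. The end of the module facing the robot looks plain grey, so the contact end is probably the far one, and I'll check that later. I'm setting out for the guard grip: turn to the cradle's yaw, then go over.

```bash
python3 -m pendant '[[0,0,0,0,0,-0.125],[0,0,0,0,0,-0.125],[0,0,0,0,0,-0.125],[-2.6,-3,0,0,0,0],[-2.6,-3,0,0,0,0],[-2.6,-3,0,0,0,0],[-2.6,-3,0,0,0,0],[-2.6,-3,0,0,0,0],[-2.6,-3,0,0,0,0],[-2.6,-3,0,0,0,0],[-2.6,-3,0,0,0,0],[-2.6,-3,0,0,0,0]]' -0.2 20
cat >> h.py <<'E'
def to(x,y,z,yaw):  # yaw of tool-y relative to world y; prints cm in tool axes and turn about tool z
    o=robot.get_obs(); Rm=R.from_rotvec(o["eef_rot"]); G=R.from_matrix(np.c_[[-np.cos(yaw),-np.sin(yaw),0],[-np.sin(yaw),np.cos(yaw),0],[0,0,-1]])
    p=np.array(o["tool_pos"]); d=np.array([x,y,z])-p
    print("t",round(o["t"],2),"pos",np.round(p,4),"F",np.round(o["force"],1),"open",round(o["opening"],4),"ff",round(o["finger_force"],1))
    print("turn",np.round((Rm.inv()*G).as_rotvec(),3),"shift now(cm)",np.round(Rm.inv().apply(d)*100,2),"shift after turn",np.round(G.inv().apply(d)*100,2))
E
python3 -c "
from h import *
to(.658,.111,.297,-.021)"
```

```text
t: 2.1
tool_pos: [0.4802, 0.3228, 0.4049]
eef_rot: [0.034, 3.141, 0.0]
force: [-0.4, -0.2, 0.6]
opening: 0.038
finger_force: 0.0
t 2.1 pos [0.4802 0.3228 0.4049] F [-0.4 -0.2  0.6] open 0.038 ff 0.0
turn [ 0.     0.    -0.001] shift now(cm) [-18.23 -20.79  10.79] shift after turn [-18.22 -20.8   10.79]
```

```bash
python3 -m pendant '[[-2.6,-2.97,0.8,0,0,0],[-2.6,-2.97,0.8,0,0,0],[-2.6,-2.97,0.8,0,0,0],[-2.6,-2.97,0.8,0,0,0],[-2.6,-2.97,0.8,0,0,0],[-2.6,-2.97,0.8,0,0,0],[-2.6,-2.97,0.8,0,0,0],[0,0,0,0,0,0],[0,0,0,0,0,0]]'
python3 - <<'E'
from h import *
to(.658,.111,.297,-.021)
a=robot.read_camera("scene"); c=a[150:250,160:290]
b=robot.read_camera("top")[100:200,165:295]
im=np.vstack([cv2.resize(i,None,fx=3,fy=3,interpolation=cv2.INTER_CUBIC)[:300] for i in (c,b)])
c2=cv2.resize(a[215:265,185:240],None,fx=7,fy=7,interpolation=cv2.INTER_CUBIC)
im=np.hstack([im,np.zeros((600,400,3),np.uint8)]); im[:350,390:775]=c2
cv2.imwrite("pics/p6.png",im[...,::-1])
E
```

```text
t: 2.85
tool_pos: [0.6577, 0.1092, 0.3476]
eef_rot: [-0.043, -3.141, 0.003]
force: [0.2, 0.5, 0.2]
opening: 0.0372
finger_force: 0.0
t 2.85 pos [0.6577 0.1092 0.3476] F [0.2 0.5 0.2] open 0.0372 ff 0.0
turn [-0.002 -0.001 -0.006] shift now(cm) [-0.03  0.19  5.06] shift after turn [-0.02  0.18  5.06]
```

View pics/p6.png

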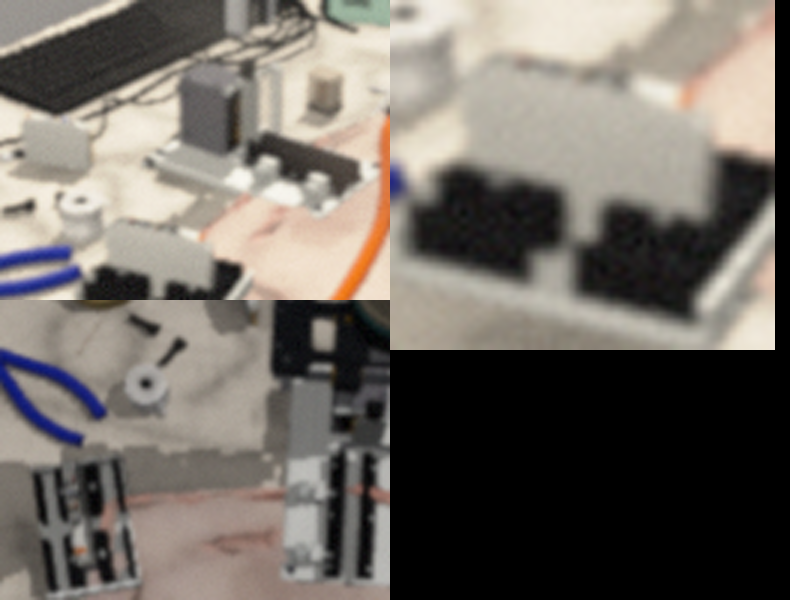

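In p6, the scene view (top left) shows the head at (210,110) with brass pins at (235,125), the steel sheet at (250,100), and the fingers coming down at (255,15). The near end of the module (top right, 715,150) shows no brass. I'll check the grip block numerically.

Run:
```python
from h import *
v=[.6313,.1188,-.021]
a=robot.read_camera("scene")
q=proj("scene",T(*v,np.array([[28,-7,116],[28,-7,94],[28,0,105],[28,-15,105],[38,-25,92],[38,25,92],[99,25,92]])/1000)); print(np.round(q,1).tolist())
o=robot.get_obs(); print(np.round(proj("scene",[o["tool_pos"]-[0,0,.199]]),1))
for t in("guard_grip","guard","contact_carriage"):
  for m in robot.masks_of("scene",t)[:3]:
    ys,xs=np.nonzero(m["pixels"]); print(t,round(m["conf"],2),np.round(m["position"]),xs.min(),xs.max(),ys.min(),ys.max(),len(xs))
cv2.imwrite("pics/p7.png",cv2.resize(a[140:220,205:275][...,::-1],None,fx=7,fy=7,interpolation=cv2.INTER_CUBIC))
```

```text
[[241.9, 169.5], [241.9, 176.0], [240.6, 173.5], [243.4, 172.0], [242.6, 174.0], [233.1, 179.2], [217.5, 174.5]]
[[242.2 159.8]]
guard_grip 0.45 [184. 242.] 239 245 169 198 167
guard 0.43 [178. 243.] 239 245 169 195 137
contact_carriage 0.42 [190. 237.] 235 239 182 198 76
```

View pics/p7.png

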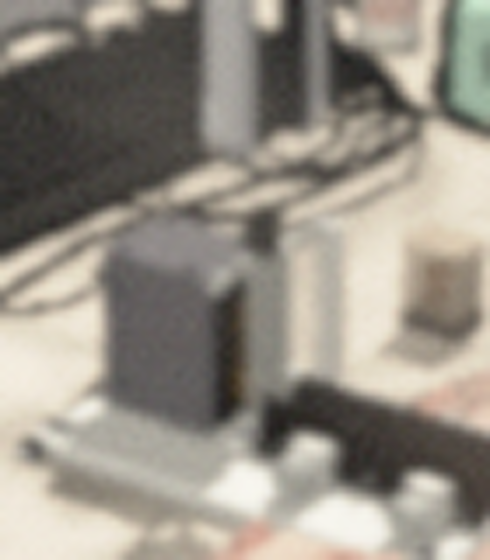

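The crop shows the black grip block at (263,230), right below the two fingers at (235,150) and (318,120). That agrees with the prediction, so I'm descending and gripping.

```bash
python3 -m pendant '[[0,0.1,1.7,0,0,0],[0,0,1.7,0,0,0],[0,0,1.5,0,0,0],[0,0,0,0,0,0],[0,0,0,0,0,0]]' -0.2 8
python3 -m pendant '[[0,0,0,0,0,0],[0,0,0,0,0,0],[0,0,0,0,0,0],[0,0,0,0,0,0],[0,0,0,0,0,0]]' -1 8
```

```text
t: 3.57
tool_pos: [0.6562, 0.1145, 0.2995]
eef_rot: [-0.032, -3.14, 0.0]
force: [-0.3, -0.5, 0.3]
opening: 0.0378
finger_force: 0.0
t: 3.98
tool_pos: [0.6571, 0.1131, 0.3008]
eef_rot: [0.035, 3.14, -0.001]
force: [0.6, -2.8, 4.7]
opening: 0.0161
finger_force: 8.0
```

The opening of 16.1 mm matches the block, so it is held. I'm sliding it towards −y.

```bash
python3 -m pendant '[[0,-0.5,0,0,0,0],[0,-0.5,0,0,0,0],[0,-0.5,0,0,0,0],[0,-0.5,0,0,0,0],[0,-0.5,0,0,0,0],[0,-0.3,0,0,0,0],[0,0,0,0,0,0]]'
python3 -m pendant '[[0,-0.2,0,0,0,0],[0,-0.2,0,0,0,0],[0,0,0,0,0,0]]'
```

```text
t: 4.57
tool_pos: [0.6564, 0.0857, 0.3007]
eef_rot: [0.035, 3.14, 0.003]
force: [-1.8, -0.3, 6.8]
opening: 0.0161
finger_force: 8.0
t: 4.82
tool_pos: [0.6562, 0.0823, 0.3007]
eef_rot: [0.034, 3.14, 0.003]
force: [-0.5, 1.6, 6.2]
opening: 0.0164
finger_force: 8.0
```

```bash
python3 -m pendant '[[0,-0.2,0,0,0,0],[0,-0.2,0,0,0,0],[0,-0.2,0,0,0,0],[0,0,0,0,0,0]]'
python3 -m pendant '[[0,-0.2,0,0,0,0],[0,-0.2,0,0,0,0],[0,0,0,0,0,0]]'
```

```text
t: 5.15
tool_pos: [0.6561, 0.0763, 0.3007]
eef_rot: [0.034, 3.14, 0.003]
force: [-1.5, 0.8, 6.8]
opening: 0.016
finger_force: 8.0
t: 5.4
tool_pos: [0.656, 0.0752, 0.3007]
eef_rot: [0.031, 3.139, 0.01]
force: [-0.7, 7.1, 6.2]
opening: 0.0157
finger_force: 8.0
```

The force rise (7 N) at y=0.075 shows the end stop is reached. I'll release, rise, and look with the top camera at the guard and the bare pins.

```bash
python3 -m pendant '[[0,0,0,0,0,0],[0,0,0,0,0,0],[0,0,0,0,0,0]]' -0.2
python3 -m pendant '[[0,0,-2,0,0,0],[0,0,-4,0,0,0],[0,0,-4,0,0,0],[3,2.8,0,0,0,0],[2.2,3.3,0,0,0,0],[0.8,4,0,0,0,0.0],[0.8,4,0,0,0,-0.1],[0.8,4,0,0,0,-0.1],[0,4,0,0,0,0],[0,4,0,0,0,0]]' 0
python3 - <<'E'
from h import *
to(.5665,.374,.347,.203)
b=robot.read_camera("top"); 
cv2.imwrite("pics/p8.png",cv2.resize(b[100:205,165:315][...,::-1],None,fx=5.3,fy=5.3,interpolation=cv2.INTER_CUBIC))
E
```

```text
t: 5.65
tool_pos: [0.6555, 0.0709, 0.2992]
eef_rot: [-0.035, -3.14, 0.001]
force: [-0.3, -0.5, -0.6]
opening: 0.0326
finger_force: 0.0
t: 6.48
tool_pos: [0.5651, 0.3328, 0.3993]
eef_rot: [0.278, -3.128, 0.002]
force: [1.0, 0.2, -0.4]
opening: 0.0471
finger_force: 0.0
t 6.48 pos [0.5651 0.3328 0.3993] F [ 1.   0.2 -0.4] open 0.0471 ff 0.0
turn [-0.001 -0.001 -0.026] shift now(cm) [-0.87  4.03  5.23] shift after turn [-0.97  4.    5.23]
```

View pics/p8.png

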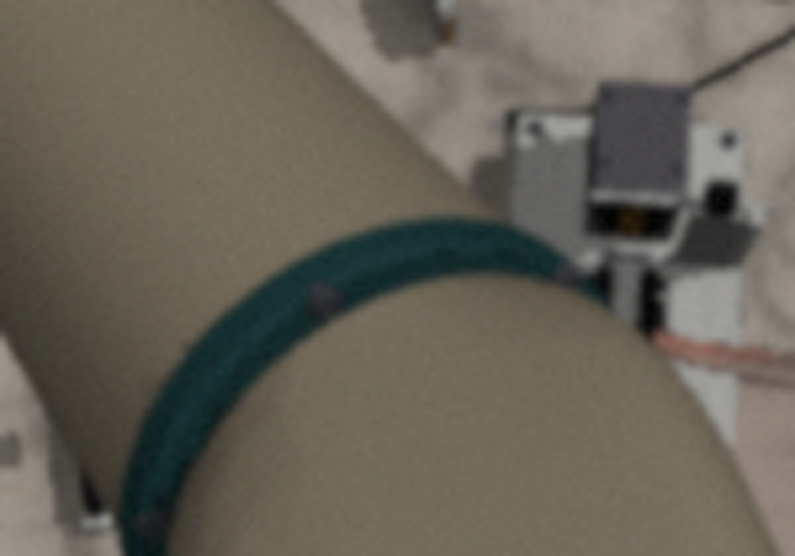

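The top view shows the head's brass pins bare at (632,218) and the grip block moved right to (720,197). The guard is open. Next is the module.

```bash
python3 -m pendant '[[-0.5,2,2,0,0,-0.026],[-0.5,2,3,0,0,0],[0,0,1.5,0,0,0],[0,0,0,0,0,0],[0,0,0,0,0,0]]' 0.3
python3 - <<'E'
from h import *
to(.5665,.374,.235,.203)
a=robot.read_camera("scene"); cv2.imwrite("pics/p9.png",cv2.resize(a[180:290,150:290][...,::-1],None,fx=5,fy=5,interpolation=cv2.INTER_CUBIC))
E
```

```text
t: 6.95
tool_pos: [0.568, 0.3721, 0.3335]
eef_rot: [0.319, -3.123, 0.004]
force: [-0.1, -0.6, -0.2]
opening: 0.0612
finger_force: 0.0
t 6.95 pos [0.568  0.3721 0.3335] F [-0.1 -0.6 -0.2] open 0.0612 ff 0.0
turn [-0.002 -0.002  0.   ] shift now(cm) [0.08 0.24 9.85] shift after turn [0.11 0.22 9.85]
```

View pics/p9.png

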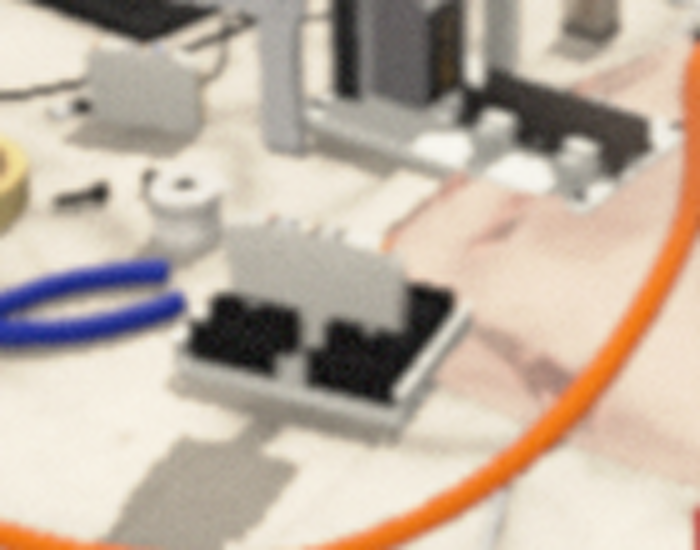

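The scene shows the module at (315,285) between the fingers (left tip at (285,145)), and no brass on its near end. I'm descending and gripping.

```bash
python3 -m pendant '[[0.1,0,2.5,0,0,0],[0,0,2.5,0,0,0],[0,0,2,0,0,0],[0,0,1.5,0,0,0],[0,0,1.3,0,0,0],[0,0,0,0,0,0],[0,0,0,0,0,0]]'
python3 -m pendant '[[0,0,0,0,0,0],[0,0,0,0,0,0],[0,0,0,0,0,0],[0,0,0,0,0,0],[0,0,0,0,0,0],[0,0,0,0,0,0]]' -1 15
```

```text
t: 7.58
tool_pos: [0.5675, 0.3725, 0.2374]
eef_rot: [-0.318, 3.125, 0.0]
force: [-0.5, 0.1, 0.2]
opening: 0.0609
finger_force: 0.0
t: 8.08
tool_pos: [0.5668, 0.3731, 0.237]
eef_rot: [-0.32, 3.125, 0.0]
force: [0.4, -0.3, -1.0]
opening: 0.0244
finger_force: 0.0
```

```bash
python3 -m pendant '[[0,0,0,0,0,0],[0,0,0,0,0,0],[0,0,0,0,0,0],[0,0,0,0,0,0]]' -1 40
python3 -m pendant '[[0,0,0,0,0,0],[0,0,0,0,0,0],[0,0,-1,0,0,0],[0,0,-2,0,0,0],[0,0,-3,0,0,0],[0,0,-3,0,0,0],[0,0,-2,0,0,0],[0,0,0,0,0,0]]' -1 40
```

```text
t: 8.42
tool_pos: [0.5668, 0.3731, 0.2367]
eef_rot: [0.32, -3.125, -0.0]
force: [-0.7, -0.6, -0.6]
opening: 0.0115
finger_force: 40.0
t: 9.08
tool_pos: [0.5681, 0.374, 0.3524]
eef_rot: [-0.319, 3.117, 0.007]
force: [-0.0, 0.9, -0.2]
opening: 0.011
finger_force: 40.0
```

Module held: the opening of 11.0–11.5 mm matches its thickness. I'm transferring over the channel.

```bash
python3 -c "
from h import *
to(.588,.118,.352,-.021)"
```

```text
t 9.08 pos [0.5681 0.374  0.3524] F [-0.   0.9 -0.2] open 0.011 ff 40.0
turn [0.005 0.008 0.225] shift now(cm) [  3.23 -25.47  -0.08] shift after turn [ -2.53 -25.55   0.04]
```

```bash
python3 -m pendant '[[0,0,0,0,0,0.112],[0,0,0,0,0,0.112],[-0.3,-3,0,0,0,0],[-0.3,-3,0,0,0,0],[-0.3,-3,0,0,0,0],[-0.3,-3,0,0,0,0],[-0.3,-3,0,0,0,0],[-0.3,-3,0,0,0,0],[-0.3,-3,0,0,0,0],[-0.3,-3,0,0,0,0],[-0.1,-1.5,0,0,0,0],[0,0,0,0,0,0]]'
python3 -m pendant '[[0,0,0,0,0,0],[0,0,2,0,0,0],[0,0,2,0,0,0],[0,0,1.5,0,0,0],[0,0,0,0,0,0],[0,0,0,0,0,0]]'
python3 - <<'E'
from h import *
to(.588,.118,.243,-.021)
a=robot.read_camera("scene");b=robot.read_camera("top")
o=robot.get_obs(); p=o["tool_pos"]; u=p[2]-.2287
A=cv2.resize(a[140:240,190:270],None,fx=5,fy=5,interpolation=cv2.INTER_CUBIC).copy()
B=cv2.resize(b[110:210,230:310],None,fx=5,fy=5,interpolation=cv2.INTER_CUBIC).copy()
for I,c,off in((A,"scene",(190,140)),(B,"top",(230,110))):
    # expected channel centre line at z=38, wireframe of held module
    for v,P,col in (((.6313,.1188,-.021),[(-105,0,38),(16,0,38)],(0,255,0)),((p[0],p[1],-.021),[(-50,0,u*1000),(50,0,u*1000),(50,0,u*1000+68.5),(-50,0,u*1000+68.5)],(255,0,0))):
        q=(proj(c,T(*v,np.array(P)/1000))-off+.4)*5; cv2.polylines(I,[q.astype(np.int32)],True,col,1)
cv2.imwrite("pics/p10.png",np.hstack([A,B])[...,::-1])
E
```

```text
t: 10.08
tool_pos: [0.5868, 0.1121, 0.3458]
eef_rot: [-0.042, -3.14, 0.006]
force: [0.0, -0.5, -1.2]
opening: 0.0113
finger_force: 40.0
t: 10.58
tool_pos: [0.5862, 0.1195, 0.2909]
eef_rot: [-0.027, -3.139, -0.001]
force: [-0.5, -0.3, -1.9]
opening: 0.0113
finger_force: 40.0
t 10.58 pos [0.5862 0.1195 0.2909] F [-0.5 -0.3 -1.9] open 0.0113 ff 40.0
turn [ 0.001 -0.002  0.004] shift now(cm) [-0.19 -0.15  4.79] shift after turn [-0.18 -0.15  4.79]
```

View pics/p10.png

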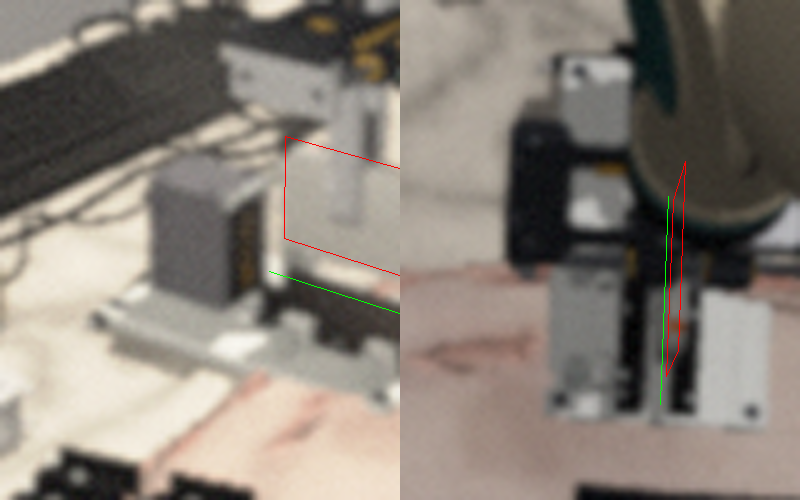

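In p10 the held module's near end, with its orange mark at (677,327), lies on the wireframe drawn from the tool pose. Camera and tool therefore agree to about 1 mm. Using the first crop, I'll check the channel's centreline with a numerical profile.

Run:
```python
from h import *
im=cv2.cvtColor(cv2.imread("pics/crop1.png"),cv2.COLOR_BGR2GRAY).astype(np.float32)
v=(.6313,.1188,-.021); ys=np.arange(-40,41,1.)
for x0,x1 in((-100,-70),(-60,-30),(-20,10)):
    acc=0
    for x in np.arange(x0,x1,3.):
        q=(proj("top",T(*v,np.c_[np.full_like(ys,x),ys,np.full_like(ys,12)]/1000))-[165,100]+.5)*5.3-.5
        acc=acc+cv2.remap(im,q[:,0].astype(np.float32)[None],q[:,1].astype(np.float32)[None],1)[0]
    p=acc/10; print(x0,[(int(y),int(k)) for y,k in zip(ys,p)][::2])
```

```text
-100 [(-40, 156), (-38, 156), (-36, 156), (-34, 156), (-32, 156), (-30, 156), (-28, 154), (-26, 147), (-24, 123), (-22, 89), (-20, 57), (-18, 33), (-16, 18), (-14, 12), (-12, 9), (-10, 19), (-8, 40), (-6, 64), (-4, 83), (-2, 92), (0, 94), (2, 94), (4, 88), (6, 75), (8, 54), (10, 31), (12, 17), (14, 12), (16, 16), (18, 26), (20, 36), (22, 51), (24, 71), (26, 91), (28, 109), (30, 120), (32, 127), (34, 132), (36, 130), (38, 125), (40, 120)]
-60 [(-40, 150), (-38, 150), (-36, 151), (-34, 152), (-32, 153), (-30, 153), (-28, 152), (-26, 137), (-24, 109), (-22, 78), (-20, 46), (-18, 26), (-16, 16), (-14, 8), (-12, 9), (-10, 23), (-8, 50), (-6, 76), (-4, 89), (-2, 97), (0, 98), (2, 94), (4, 86), (6, 67), (8, 45), (10, 26), (12, 11), (14, 6), (16, 8), (18, 14), (20, 24), (22, 38), (24, 62), (26, 83), (28, 92), (30, 99), (32, 112), (34, 129), (36, 140), (38, 146), (40, 148)]
-20 [(-40, 151), (-38, 151), (-36, 149), (-34, 148), (-32, 148), (-30, 145), (-28, 137), (-26, 124), (-24, 103), (-22, 77), (-20, 55), (-18, 36), (-16, 20), (-14, 12), (-12, 16), (-10, 36), (-8, 61), (-6, 79), (-4, 91), (-2, 95), (0, 96), (2, 94), (4, 85), (6, 69), (8, 44), (10, 22), (12, 12), (14, 9), (16, 13), (18, 18), (20, 30), (22, 53), (24, 79), (26, 98), (28, 113), (30, 123), (32, 135), (34, 145), (36, 149), (38, 150), (40, 150)]
```

The channel centre comes out near y≈0.119–0.120 at this x, and the module is there now. I'm lowering it gently and watching the forces.

```bash
python3 -m pendant '[[0,0,1,0,0,0],[0,0,1,0,0,0],[0,0,0.6,0,0,0],[0,0,0,0,0,0],[0,0,0,0,0,0]]'
python3 -m pendant '[[0,0,0.4,0,0,0],[0,0,0.4,0,0,0],[0,0,0,0,0,0],[0,0,0,0,0,0]]'
```

```text
t: 11.1
tool_pos: [0.5865, 0.1175, 0.265]
eef_rot: [-0.031, -3.14, 0.0]
force: [0.5, 0.7, -1.4]
opening: 0.0109
finger_force: 40.0
t: 11.43
tool_pos: [0.5867, 0.1177, 0.2575]
eef_rot: [-0.031, -3.141, -0.0]
force: [0.3, -0.2, -1.1]
opening: 0.011
finger_force: 40.0
```

The underside is below the guide tops with no side force, so it is in the channel. Continuing down.

```bash
python3 -m pendant '[[0,0,0.5,0,0,0],[0,0,0.5,0,0,0],[0,0,0.3,0,0,0],[0,0,0,0,0,0],[0,0,0,0,0,0]]'
python3 -m pendant '[[0,0,0.1,0,0,0],[0,0,0.1,0,0,0],[0,0,0.1,0,0,0],[0,0,0,0,0,0],[0,0,0,0,0,0]]'
```

```text
t: 11.85
tool_pos: [0.5866, 0.1177, 0.2443]
eef_rot: [-0.031, -3.141, 0.0]
force: [-0.2, 0.5, -0.3]
opening: 0.0109
finger_force: 40.0
t: 12.27
tool_pos: [0.5868, 0.1176, 0.2416]
eef_rot: [-0.031, -3.141, -0.0]
force: [-0.2, 0.6, -1.4]
opening: 0.011
finger_force: 40.0
```

```bash
python3 -m pendant '[[0,0,0.1,0,0,0],[0,0,0,0,0,0],[0,0,0,0,0,0],[0,0,0,0,0,0]]'
python3 -m pendant '[[-0.5,0,0,0,0,0],[-0.5,0,0,0,0,0],[-0.5,0,0,0,0,0],[-0.5,0,0,0,0,0],[-0.4,0,0,0,0,0],[0,0,0,0,0,0],[0,0,0,0,0,0]]'
```

```text
t: 12.6
tool_pos: [0.5868, 0.1176, 0.2407]
eef_rot: [0.031, 3.141, 0.0]
force: [0.2, -0.2, -1.9]
opening: 0.0111
finger_force: 40.0
t: 13.18
tool_pos: [0.6113, 0.117, 0.2407]
eef_rot: [0.032, 3.14, 0.0]
force: [1.0, -0.5, -0.7]
opening: 0.0112
finger_force: 40.0
```

```bash
python3 -m pendant '[[-0.2,0,0,0,0,0],[-0.2,0,0,0,0,0],[0,0,0,0,0,0],[0,0,0,0,0,0]]'
python3 -m pendant '[[-0.2,0,0,0,0,0],[0,0,0,0,0,0],[0,0,0,0,0,0]]'
```

```text
t: 13.52
tool_pos: [0.6143, 0.1172, 0.2406]
eef_rot: [-0.031, -3.14, 0.0]
force: [-3.9, -0.1, 2.6]
opening: 0.0111
finger_force: 40.0
t: 13.77
tool_pos: [0.6152, 0.1172, 0.2408]
eef_rot: [-0.031, -3.137, 0.001]
force: [-7.0, -0.3, 7.3]
opening: 0.0115
finger_force: 40.0
```

Contact at x≈0.614, near where the carriage is expected. I'll relieve the floor press a little and keep pushing in small steps, watching for 1 N/mm.

```bash
python3 -m pendant '[[0,0,-0.1,0,0,0],[0,0,0,0,0,0],[0,0,0,0,0,0]]'
python3 -m pendant '[[-0.2,0,0,0,0,0],[0,0,0,0,0,0],[0,0,0,0,0,0]]'
```

```text
t: 14.02
tool_pos: [0.6157, 0.1171, 0.2409]
eef_rot: [-0.031, -3.138, 0.001]
force: [-5.6, 0.8, -1.6]
opening: 0.0116
finger_force: 40.0
t: 14.27
tool_pos: [0.6174, 0.1171, 0.2409]
eef_rot: [-0.031, -3.137, 0.001]
force: [-6.7, -0.3, 0.8]
opening: 0.0113
finger_force: 40.0
```

About 1 N/mm, so it is the carriage spring. Going on to 12 N.

```bash
python3 -m pendant '[[-0.2,0,-0.02,0,0,0],[-0.2,0,-0.02,0,0,0],[0,0,0,0,0,0],[0,0,0,0,0,0]]'
```

```text
t: 14.6
tool_pos: [0.6205, 0.1171, 0.241]
eef_rot: [-0.03, -3.134, 0.001]
force: [-9.6, 0.5, 1.8]
opening: 0.0112
finger_force: 40.0
```

```bash
python3 -m pendant '[[-0.1,0,0,0,0,0],[0,0,0,0,0,0],[0,0,0,0,0,0],[0,0,0,0,0,0]]'; python3 -c "
from h import *
f=[]
for _ in range(8):
    robot.read_camera('top'); f.append(robot.get_obs()['force'])
print(np.round(np.mean(f,0),2)); to(.62,.117,.2409,-.021)"
```

```text
t: 14.93
tool_pos: [0.6213, 0.1171, 0.241]
eef_rot: [-0.03, -3.134, 0.001]
force: [-10.2, 0.9, 2.5]
opening: 0.0114
finger_force: 40.0
[-9.79  0.39  2.22]
t 15.33 pos [0.6213 0.1171 0.241 ] F [-9.8  0.7  2.4] open 0.011 ff 40.0
turn [-0.001 -0.008  0.002] shift now(cm) [ 0.13 -0.01  0.01] shift after turn [ 0.13 -0.01  0.01]
```

```bash
python3 -m pendant '[[-0.1,0,0,0,0,0],[-0.13,0,-0.02,0,0,0],[0,0,0,0,0,0],[0,0,0,0,0,0],[0,0,0,0,0,0]]'; python3 -c "
from h import *
f=[]
for _ in range(10):
    robot.read_camera('top'); f.append(robot.get_obs()['force'])
print(np.round(np.mean(f,0),2)); to(.62,.117,.2409,-.021)
m=robot.masks_of('top','guard_grip')
v=(.6313,.1188,-.021)
print([(round(k['conf'],2),np.round(k['position'])) for k in m], proj('top',T(*v,[[.028,-.04,.105],[.028,-.037,.105]])))
im=robot.read_camera('top'); print(im[130:146,290:310].sum(2)//3)"
```

```text
t: 15.75
tool_pos: [0.6231, 0.1171, 0.2411]
eef_rot: [-0.03, -3.132, 0.002]
force: [-12.5, -0.2, 2.9]
opening: 0.0112
finger_force: 40.0
[-11.5    0.42   2.96]
t 16.25 pos [0.6231 0.1171 0.2411] F [-12.3   0.9   3.6] open 0.0112 ff 40.0
turn [-0.001 -0.009  0.002] shift now(cm) [ 0.31 -0.02  0.02] shift after turn [ 0.31 -0.02  0.02]
[] [[300.4572511 138.0548294]
 [299.3455038 137.9906877]]
[[ 52  47  50  54  49  45  34  31  42  42  45  44  44  43  43  48  49  47
   51  52]
 [ 50  48  49  48  46  40  35  39  43  44  47  44  44  44  42  45  44  47
   49  49]
 [ 48  48  46  46  46  42  44  44  47  48  46  46  44  44  43  44  44  48
   50  47]
 [ 46  47  48  46  48  50  47  44  48  49  50  48  48  45  39  42  45  44
   47  47]
 [ 46  48  50  51  51  49  50  49  50  49  48  50  50  53  51  45  44  47
   45  46]
 [ 48  52  50  48  49  47  48  49  48  51  49  48  54  55  52  51  48  45
   46  47]
 [ 50  48  48  50  48  47  48  50  46  48  47  50  51  55  55  57  53  55
   44  44]
 [ 50  49  48  48  47  49  47  48  46  49  53  53  55  55  58  68  72  66
   57  45]
 [ 51  48  50  50  50  48  49  48  49  50  52  52  54  60  71  81  89  92
   72  50]
 [ 49  46  47  51  49  49  49  47  51  51  54  54  61  72  80  88  99 110
   88  51]
 [ 51  50  50  49  46  46  45  47  51  53  60  68  72  79  76  85 114 125
   99  49]
 [ 50  51  51  49  49  51  53  53  59  67  78  83  83  75  68  94 133 139
   97  48]
 [ 60  59  58  59  60  62  65  68  76  76  80  79  68  59  72 118 150 145
  103  47]
 [ 64  71  74  77  76  76  74  69  73  74  65  58  48  57 104 143 165 145
   99  46]
 [ 55  63  71  72  70  71  62  56  51  49  39  33  45  84 134 165 170 150
   97  47]
 [ 38  43  48  45  46  46  41  36  28  29  24  43  80 123 157 173 170 147
   94  48]]
```

The push averages 11.5 N and is steady. The earlier grip-block pixel (column 300.9) fits the fully open guard (300.5 predicted). Handing in.

```bash
python3 -c "
from h import *
print(robot.finish_job())"
```

```text
the job is handed in; nothing more can be done
None
```

The job is handed in: the guard is open at its stop, and the gripper still holds the module upright in the guide, pressing the contacts with about 11.5–12 N at the wrist sensor; the verdict was not shown.

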